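# Unhasp and open the collet chest

### The arm

A 6-joint arm with a two-finger parallel gripper is mounted at the origin on the work surface. World frame = base frame: x ahead of the robot, y to its left, z up, the work surface at z = 0. Lengths are in m, angles in rad, forces in N, time in s.
With the tool pointing down it reaches from about 0.275 to 0.825 m from the base axis. Payload 4.9 kg.
Tool frame: the origin (TCP) lies midway between the tips of the shut fingers; the grasp point (between the pads) lies 19 mm behind it; z points along the fingers, y is the line along which they close (so a half turn about z gives the same grasp; the last joint's range is limited). The gripper opens to 85 mm and grips with 20 to 120 N. Pads are 22 mm wide; open, the fingers measure 114 mm over their backs; the gripper's body (76 mm by 85 mm) begins 54 mm behind the grasp point. The pads swing forward as they close: fully open they stand 13 mm farther back than shut.
Start: joints at [1.149, 0.326, -0.193, 1.052, 0, 1.437], TCP at [0.156, 0.527, 0.231] pointing down, gripper open.
Joint ranges: [-2.65, 2.65], [-0.97, 1.79], [-1.3, 1.35], [-1.93, 2.1], [-1.47, 1.37], [-3.14, 3.14]. Speed limits (rad/s): [2.57, 2.57, 3.14, 3.14, 3.14, 3.14].

### API

Orientations are given as a unit quaternion [w, x, y, z].
In Python, from plant import sense, read_camera, calibration, close_job gives the robot as it stands.
- The arm moves only by the tool carry_out, never from a script. Its argument "rows" is a list of rows, each an object with "slide": the shift along the tool's x, y, z in cm, a list of three; "turn": the turn, a rotation vector about the tool's x, y, z in degrees, a list of three; "gripper": the opening, from -1 (shut) to 1 (fully open). A call has exactly 8 rows; each row is the pose to reach, as a shift and turn from the pose commanded when the call began, along the tool's axes at that moment; what a row does not reach only later rows make up. A row lasts 1/12 s, in which the tool goes at most 41.7 mm and 7.16 degrees, less where a joint would pass 70% of its speed; a pose out of reach is approached as far as the arm can. A call with a gripper value outside its range is refused whole. The fingers move at their own pace and stop on an object; "newtons" is the grip in N (left out, the last holds). Time passes only in rows, so rows that repeat a pose let the fingers close, or fill a call up. It gives the time, the measured TCP pose, the force, the opening and the grip force at its end, in the units of the state.
- sense(): the state, without advancing time (a new reading comes with each control period).
- read_camera(name): name is "scene" or "top" or "wrist"; returns the picture (420x560x3 uint8, blue, green, red); there is no depth.
- calibration(name): a dict with "fx", "fy", "cx", "cy" (pixels), "position" and "orientation" of the camera in the world; the wrist camera has in their place "mount" (4x4, takes a point from camera to tool coordinates, whose origin is the TCP and whose axes are the flange's). Camera axes: x right, y down, z forward; pixel columns grow to the right and rows downward; lengths in m; the calibration is good to about 2 mm. The wrist camera is an equidistant fisheye: a pixel r from the principal point sees the ray r / f radians off the axis. A picture is of the moment at which its call begins: read the wrist's pose just before it. calibration takes no time and is no camera call.
- close_job(): hands the job in; it is judged then, once.
The state is a dict: "clock": time; "joint_pos": joint angles; "qd": joint speeds; "tau": joint torques, N m; "position": TCP position; "tool_rot": TCP orientation; "wrist_force": force on the tool from outside, world axes, zero at the start; "wrist_torque": the same for the moment, N m; "finger_gap": finger opening in m; "grip_force": force on a finger pad.
Only numpy, scipy, OpenCV 4.12 (cv2) and the standard library are available. Lean on these libraries where they do the work, as an engineer would, in place of code of your own. Each camera call takes 0.05 s, during which the arm holds its last target. There are 200 camera calls.

### The job

The wooden collet chest on the bench is kept shut by a steel hasp that hangs over a staple on its front. Flip the hasp off the staple by its small steel barrel grip and swing it up clear until it sticks straight out or higher, then raise the lid by its wooden barrel pull until it stands about upright, and leave it standing open with the hasp still clear. Do not disturb the block of upright collets.

Things in the scene. Friction and masses are not known exactly. Their poses are not given: they have to be found in the camera images.
- chest: Low closed wooden chest fixed to the bench: 150 deep (its x), 260 wide (its y), 97 high with its 22 thick lid. Origin: centre of the underside, z up; the front, with hasp and lid pull, faces its own -x. All points given with the joints are in these axes, mm. A fixed staple, 13 wide and 6 high, reaches through the hasp's slot from (-75,65,67) to (-92,65,67) and blocks the lid until the hasp is off.
- hasp (a joint): Steel leaf 34 x 3, hinged on the lid's front edge along the line x=-80, z=92 (lid shut); hangs 41 down. From its lower end a neck stands out along -x to a steel barrel grip, 18 dia, 22 long along y, that turns freely on its axis; its centre is (-107,65,54) at 0. Angle to the lid, rad: 0 over the staple, grows swinging out and up; free past 0.6, 1.57 straight out, stop 2.4. Stays put (0.06 N m).
- lid (a joint): Lid hinged at the rear along the line x=75, z=76. From its front edge a neck stands out along -x to a dark wooden barrel pull, 20 dia, 30 long along y, that turns freely on its axis; its centre is (-103,-65,87) when shut. Angle, rad: 0 shut, grows as the front rises, 1.57 upright, stop 1.75. Stiff (0.36 N m, about 0.35 kg): stays where left, 2 to 4 N at the pull raise it. Nothing stands on it.
- rack: Loose bystander: light wooden block 100 x 60 x 30 with six upright steel collets, 75 high overall. Origin: centre of its underside, long side along its x. Other bystanders, all 100 or more from the chest: a shallow blue dish, a small wooden case without hasp (70 high), a bench lathe.

How it is judged:
By the outcome, as a careful person would: the job done as asked, in the order asked, and still so for the second after the job is handed in, with the robot touching nothing.
It also fails if it takes over 48 s, if anything falls off the work surface, if the arm or the gripper's body presses on something with over 40 N, if the wrist force passes 120 N, or if a joint passes its speed limit or range.

## Working session

There is one attempt and no reset: what is moved stays moved. The work goes in short steps, Python scripts to look and compute and a tool call to move; the robot and the scene stay as the last step left them, time stands still between calls to the robot, and variables do not carry over. Pictures are saved under pics/ and viewed, at most 10 in all, crops included, and the job is handed in when it is done.

Besides the shell and the picture viewer there is one more tool, called after "Call:" as a command line: name --argument value ..., lists and objects as JSON in quotes. carry_out: Moves the arm, as the interface text tells. Its arguments: {"type":"object","properties":{"rows":{"type":"array"},"newtons":{"type":"number"}},"required":["rows"]}

```bash
mkdir -p pics; ls; python3 - <<'E'
from plant import *
import cv2
for n in ("scene","top"):
    cv2.imwrite(f"pics/{n}0.png",read_camera(n)); print(n,calibration(n))
print(calibration("wrist")); print(sense())
E
```

```text
pics
scene {'fx': 505.8899734573571, 'fy': 505.8899734573571, 'cx': 277.0289340446977, 'cy': 221.7702085541163, 'position': array([1.43432732, 0.12420796, 0.67223997]), 'orientation': array([-0.29223801,  0.5453243 ,  0.69182714, -0.37228156])}
top {'fx': 393.8066150257252, 'fy': 393.8066150257252, 'cx': 280.6414970150017, 'cy': 210.38447702550684, 'position': array([ 0.47403119, -0.06480733,  0.81253578]), 'orientation': array([-0.04071787,  0.71407916, -0.69734201,  0.04633722])}
{'fx': 325.19226210127806, 'fy': 325.19226210127806, 'cx': 280.7772799186255, 'cy': 211.4062891693853, 'mount': array([[ 9.16705317e-05, -9.44643832e-01, -3.28097580e-01,
         8.45942686e-02],
       [ 9.99999977e-01,  1.50847005e-04, -1.54911728e-04,
         5.52827796e-04],
       [ 1.95828945e-04, -3.28097558e-01,  9.44643824e-01,
        -1.42543542e-01],
       [ 0.00000000e+00,  0.00000000e+00,  0.00000000e+00,
         1.00000000e+00]])}
{'clock': 0.1, 'joint_pos': array([ 1.14881265e+00,  3.26869435e-01, -1.93491671e-01,  1.05199627e+00,
       -4.69306312e-06,  1.43658405e+00]), 'qd': array([ 5.27755513e-04, -1.99920379e-03,  3.41494757e-03,  1.97642217e-05,
        1.02003603e-03,  1.60488079e-05]), 'tau': array([-1.86150623e-04, -4.44241083e+01,  2.63038158e+01,  7.92041479e-03,
       -2.72364869e-04, -7.28159250e-06]), 'position': array([0.15587919, 0.52690209, 0.23057736]), 'tool_rot': array([-2.12019085e-04,  1.43389688e-01,  9.89665998e-01, -7.51181306e-04]), 'wrist_force': array([ 0.63549446, -0.55746178,  0.51956101]), 'wrist_torque': array([-0.01462461, -0.06563415,  0.0056464 ]), 'grip_force': 0.0, 'finger_gap': 0.0853103449555792}
```

View pics/scene0.png

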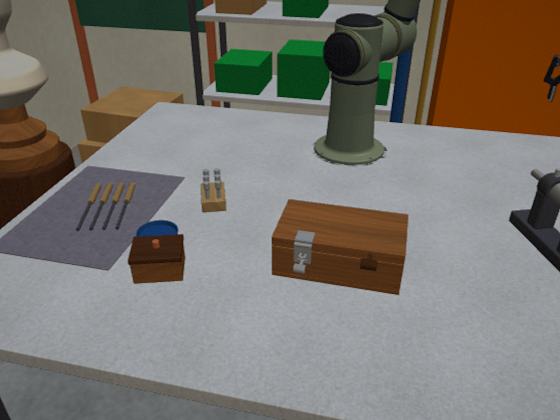

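View pics/top0.png

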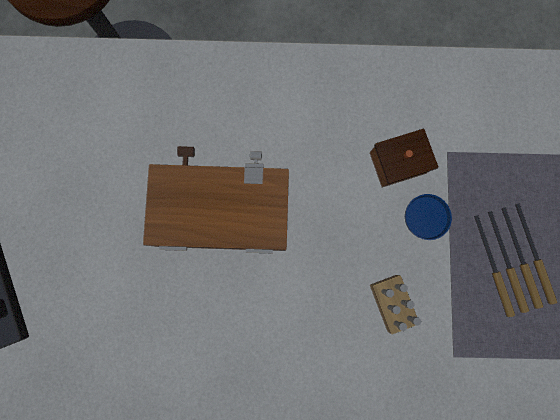

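The top view shows the chest lid with corners near (149,165), (289,170), (287,250) and (144,245). Its front faces world +x, away from the robot. The lid pull is near (186,152) and the hasp grip near (256,155). In the scene view they are near (369,263) and (299,268). The rack is far off, at (396,305) in the top view.

```bash
cat > h.py <<'E'
import numpy as np, cv2
from scipy.spatial.transform import Rotation as R
from plant import *
def rot(q): return R.from_quat(np.roll(q,-1))
def ray(n,uv):
    c=calibration(n); d=np.array([(uv[0]-c["cx"])/c["fx"],(uv[1]-c["cy"])/c["fy"],1])
    return c["position"], rot(c["orientation"]).apply(d/np.linalg.norm(d))
def plane(n,uv,z):
    o,d=ray(n,uv); return o+d*(z-o[2])/d[2]
def tri(rays):
    A=sum(np.eye(3)-np.outer(d,d) for o,d in rays); b=sum((np.eye(3)-np.outer(d,d))@o for o,d in rays)
    p=np.linalg.solve(A,b); return p,[np.linalg.norm(np.cross(p-o,d)) for o,d in rays]
def proj(n,p):
    c=calibration(n); q=rot(c["orientation"]).inv().apply(p-c["position"]); return np.array([c["fx"]*q[0]/q[2]+c["cx"],c["fy"]*q[1]/q[2]+c["cy"]])
E
python3 - <<'E'
from h import *
t=cv2.imread("pics/top0.png"); s=cv2.imread("pics/scene0.png")
hsv=cv2.cvtColor(t,cv2.COLOR_BGR2HSV)
m=((hsv[...,1]>70)).astype(np.uint8)*255
m[:, :130]=0; m[:,310:]=0; m[:100]=0;m[300:]=0
m=cv2.morphologyEx(m,cv2.MORPH_CLOSE,np.ones((5,5)))
mo=cv2.morphologyEx(m,cv2.MORPH_OPEN,np.ones((15,15)))
c=max(cv2.findContours(mo,0,2)[0],key=cv2.contourArea)
r=cv2.minAreaRect(c); print(r); B=cv2.boxPoints(r); print(B,[plane("top",b,.097)[:2].round(4) for b in B])
# pull: blob outside lid
pm=((hsv[...,1]>60)|(hsv[...,2]<90)).astype(np.uint8)
for (x0,x1,y0,y1) in ((170,200,140,162),):
    sub=pm[y0:y1,x0:x1]; n,l,st,ce=cv2.connectedComponentsWithStats(sub)
    print(st+[x0,y0,0,0,0],ce+[x0,y0])
a=cv2.resize(t[135:185,170:280],None,fx=7,fy=5.6,interpolation=2) if 0 else cv2.resize(t[135:180,165:285],None,fx=6.5,fy=6.5,interpolation=cv2.INTER_CUBIC)
b=cv2.resize(s[228:278,275:395],None,fx=6.5,fy=6.5,interpolation=cv2.INTER_CUBIC)
cv2.imwrite("pics/c1.png",np.vstack([a,b[:300]])); print(a.shape,b.shape)
E
```

```text
((216.0751495361328, 206.8955535888672), (142.55194091796875, 81.66222381591797), 2.0454084873199463)
[[143.38727 245.15671]
 [146.30191 163.54651]
 [288.76303 168.6344 ]
 [285.8484  250.2446 ]] [array([0.4934, 0.1768]), array([0.644 , 0.1813]), array([ 0.6411, -0.0827]), array([ 0.4903, -0.0806])]
[[170 140  30  22 451]
 [177 146  18  16 209]] [[184.12638581 149.73614191]
 [185.3062201  152.14832536]]
(292, 780, 3) (325, 780, 3)
```

View pics/c1.png

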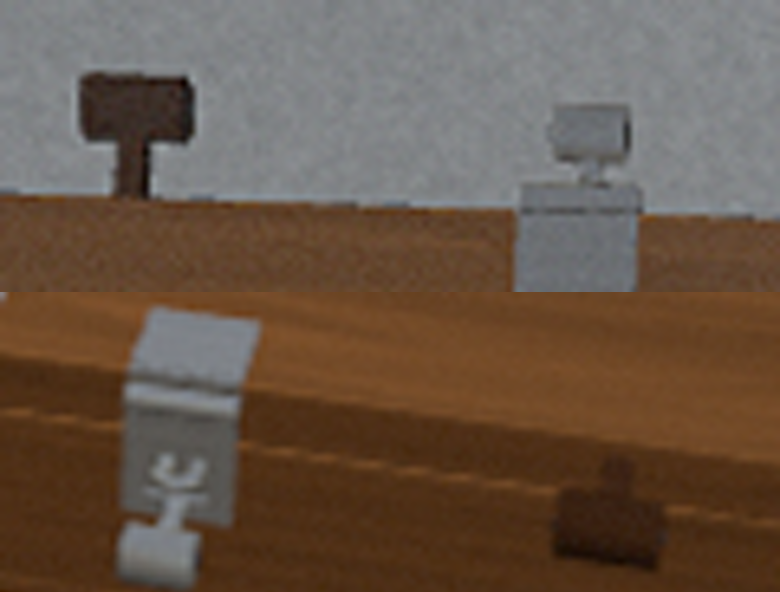

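The crop shows the dark pull barrel centred near top pixel (186,151) and scene pixel (369,264). The steel hasp grip is near top (256,155) and scene (300,268).

```bash
python3 - <<'E'
from h import *
f=lambda x,y,x0,y0:np.array([(x+.5)/6.5-.5+x0,(y+.5)/6.5-.5+y0])
pt,ps=f(137,107,165,135),f(610,234,275,228)
ht,hs=f(591,132,165,135),f(160,261,275,228)
P,e1=tri([ray("top",pt),ray("scene",ps)]);H,e2=tri([ray("top",ht),ray("scene",hs)])
print(P,e1,H,e2)
print(plane("top",pt,.087),plane("scene",ps,.087),plane("top",ht,.054),plane("scene",hs,.054))
# chest pose from lid centre at .097, yaw from edges
C=plane("top",(216.075,206.9),.097); print("lid c",C)
for yaw in (np.pi+.011,np.pi+.0,np.pi+.02):
    r=R.from_euler('z',yaw)
    print(yaw,[ (C*[1,1,0]+r.apply(v)).round(4) for v in ([-.107,.065,.054],[-.103,-.065,.087])])
E
```

```text
[0.67245249 0.11355911 0.0864042 ] [np.float64(0.0010941729066358148), np.float64(0.0010941729066358305)] [ 0.67652453 -0.01654047  0.05565833] [np.float64(0.0011639374587835167), np.float64(0.0011639374587835356)]
[0.67240722 0.11230293 0.087     ] [0.67277841 0.11462472 0.087     ] [ 0.67718576 -0.0175808   0.054     ] [ 0.67425047 -0.01577588  0.054     ]
lid c [0.56624484 0.04880493 0.097     ]
3.1525926535897932 [array([ 0.674, -0.015,  0.054]), array([0.6685, 0.1149, 0.087 ])]
3.141592653589793 [array([ 0.6732, -0.0162,  0.054 ]), array([0.6692, 0.1138, 0.087 ])]
3.161592653589793 [array([ 0.6745, -0.014 ,  0.054 ]), array([0.6679, 0.1159, 0.087 ])]
```

Call:
carry_out --rows '[{"slide": [-3.4, -1.95, 0.3], "turn": [0, 0, -2], "gripper": 1}, {"slide": [-6.8, -3.9, 0.6], "turn": [0, 0, -4], "gripper": 1}, {"slide": [-10.2, -5.8, 0.9], "turn": [0, 0, -6], "gripper": 1}, {"slide": [-13.6, -7.75, 1.2], "turn": [0, 0, -8], "gripper": 1}, {"slide": [-17, -9.7, 1.5], "turn": [0, 0, -10], "gripper": 1}, {"slide": [-20.4, -11.65, 1.8], "turn": [0, 0, -12], "gripper": 1}, {"slide": [-23.8, -13.6, 2.1], "turn": [0, 0, -14.5], "gripper": 1}, {"slide": [-27.2, -15.5, 2.4], "turn": [0, 0, -16.5], "gripper": 1}]'

```text
clock: 0.77
position: [0.3736, 0.2998, 0.207]
tool_rot: [-0.0, -0.001, 1.0, -0.0]
wrist_force: [0.6, 1.4, -0.1]
finger_gap: 0.0854
grip_force: 0.0
```

```bash
cat >> h.py <<'E'
def goto(p,tool=None):
    """slide (cm) and turn (deg) to TCP p, tool down with y along world y"""
    s=sense(); r=rot(s["tool_rot"]); g=R.from_matrix(np.diag([-1.,1,-1]))
    print("t",round(s["clock"],2),"pos",s["position"].round(4),"F",s["wrist_force"].round(1),"gap",round(s["finger_gap"],4),"grip",round(s["grip_force"],1))
    print("slide",(100*r.inv().apply(np.array(p)-s["position"])).round(2),"turn",np.degrees((r.inv()*g).as_rotvec()).round(2))
E
python3 -c "
from h import *
goto([.6765,-.0165,.17]); print(sense()['joint_pos'].round(3))"
```

```text
t 0.77 pos [0.3736 0.2998 0.207 ] F [ 0.6  1.4 -0.1] gap 0.0854 grip 0.0
slide [-30.22 -31.7    3.69] turn [-0.01 -0.02  0.13]
[ 0.522  0.215 -0.41   0.946  0.     0.52 ]
```

Call:
carry_out --rows '[{"slide": [-2.75, -2.9, 0.3], "turn": [0, 0, 0], "gripper": 0.2}, {"slide": [-5.5, -5.8, 0.6], "turn": [0, 0, 0], "gripper": 0.2}, {"slide": [-8.25, -8.7, 1.0], "turn": [0, 0, 0], "gripper": 0.2}, {"slide": [-11, -11.6, 1.3], "turn": [0, 0, 0], "gripper": 0.2}, {"slide": [-13.75, -14.5, 1.7], "turn": [0, 0, 0], "gripper": 0.2}, {"slide": [-16.5, -17.4, 2.0], "turn": [0, 0, 0], "gripper": 0.2}, {"slide": [-19.25, -20.3, 2.4], "turn": [0, 0, 0], "gripper": 0.2}, {"slide": [-22, -23.1, 2.7], "turn": [0, 0, 0], "gripper": 0.2}]'

```text
clock: 1.43
position: [0.5937, 0.0687, 0.1796]
tool_rot: [-0.0, 0.0, 1.0, 0.0]
wrist_force: [0.9, 1.4, -0.1]
finger_gap: 0.0509
grip_force: 0.0
```

Call:
carry_out --rows '[{"slide": [-2.5, -2.6, 0.3], "turn": [0, 0, 0], "gripper": 0.2}, {"slide": [-4.7, -5, 0.6], "turn": [0, 0, 0], "gripper": 0.2}, {"slide": [-6.5, -7, 0.8], "turn": [0, 0, 0], "gripper": 0.2}, {"slide": [-7.7, -8.2, 1.0], "turn": [0, 0, 0], "gripper": 0.2}, {"slide": [-8.2, -8.6, 1.0], "turn": [0, 0, 0], "gripper": 0.2}, {"slide": [-8.2, -8.6, 1.0], "turn": [0, 0, 0], "gripper": 0.2}, {"slide": [-8.2, -8.6, 1.0], "turn": [0, 0, 0], "gripper": 0.2}, {"slide": [-8.2, -8.6, 1.0], "turn": [0, 0, 0], "gripper": 0.2}]'

```text
clock: 2.1
position: [0.674, -0.0141, 0.1703]
tool_rot: [-0.0, -0.001, 1.0, 0.0]
wrist_force: [-0.1, 0.7, -0.0]
finger_gap: 0.0511
grip_force: 0.0
```

```bash
python3 -c "
from h import *
goto([.6765,-.0165,.038]); s=sense()
im=read_camera('wrist'); cv2.imwrite('pics/w1.png',im)
np.savez('w1.npz',p=s['position'],q=s['tool_rot'])
c=calibration('wrist')
def wproj(p):
    q=rot(s['tool_rot']).inv().apply(np.array(p)-s['position']); M=np.array(c['mount']); v=np.linalg.inv(M)@np.append(q,1); v=v[:3]
    th=np.arctan2(np.hypot(*v[:2]),v[2]); return np.array([c['cx'],c['cy']])+c['fx']*th*v[:2]/np.hypot(*v[:2])
print('hasp',wproj([.6765,-.0165,.0557]),'pull',wproj([.672,.1136,.0864]))"
```

```text
t 2.1 pos [ 0.674  -0.0141  0.1703] F [-0.1  0.7 -0. ] gap 0.0511 grip 0.0
slide [-0.26 -0.25 13.23] turn [ 0.03 -0.06  0.08]
hasp [277.29450542 208.84565326] pull [438.66631368 216.15098101]
```

View pics/w1.png

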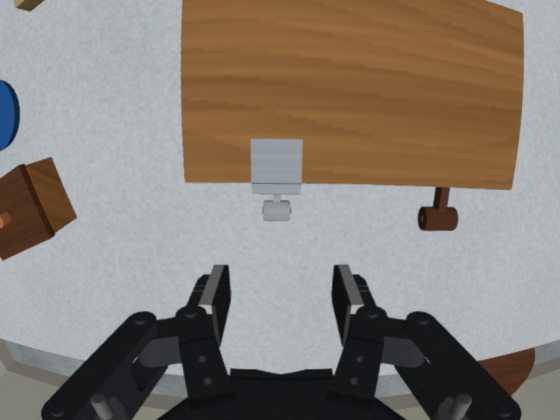

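The wrist view puts the hasp grip at (276,210) and the pull at (438,218). Both are within 2 px of the prediction, about 1 mm farther out in x. I'll descend over the hasp grip, fingers either side of its ends.

Call:
carry_out --rows '[{"slide": [-0.35, -0.25, 1.5], "turn": [0, 0, 0], "gripper": 0.1}, {"slide": [-0.35, -0.25, 4.0], "turn": [0, 0, 0], "gripper": 0.1}, {"slide": [-0.35, -0.25, 6.5], "turn": [0, 0, 0], "gripper": 0.1}, {"slide": [-0.35, -0.25, 9], "turn": [0, 0, 0], "gripper": 0.1}, {"slide": [-0.35, -0.25, 11], "turn": [0, 0, 0], "gripper": 0.1}, {"slide": [-0.35, -0.25, 12.5], "turn": [0, 0, 0], "gripper": 0.1}, {"slide": [-0.35, -0.25, 13.3], "turn": [0, 0, 0], "gripper": 0.1}, {"slide": [-0.35, -0.25, 13.3], "turn": [0, 0, 0], "gripper": 0.1}]' --newtons 30

```text
clock: 2.82
position: [0.6766, -0.0167, 0.0356]
tool_rot: [-0.002, -0.001, 1.0, 0.0]
wrist_force: [-0.4, -0.5, -0.3]
finger_gap: 0.047
grip_force: 0.0
```

Call:
carry_out --rows '[{"slide": [0, 0, 0], "turn": [0, 0, 0], "gripper": -0.2}, {"slide": [0, 0, 0], "turn": [0, 0, 0], "gripper": -0.4}, {"slide": [0, 0, 0], "turn": [0, 0, 0], "gripper": -0.6}, {"slide": [0, 0, 0], "turn": [0, 0, 0], "gripper": -0.8}, {"slide": [0, 0, 0], "turn": [0, 0, 0], "gripper": -0.9}, {"slide": [0, 0, 0], "turn": [0, 0, 0], "gripper": -0.9}, {"slide": [0, 0, 0], "turn": [0, 0, 0], "gripper": -0.9}, {"slide": [0, 0, 0], "turn": [0, 0, 0], "gripper": -0.9}]' --newtons 30

```text
clock: 3.48
position: [0.6782, -0.0178, 0.038]
tool_rot: [-0.0, -0.0, 1.0, 0.0]
wrist_force: [-2.6, 0.8, 6.1]
finger_gap: 0.0217
grip_force: 32.9
```

```bash
python3 -c "
from h import *
goto([.6775,-.0165,.037])
cv2.imwrite('pics/w2.png',read_camera('wrist'))
p=sense()['position']; h=np.array([p[0]-.0275,.092]) 
import math
for t in np.arange(0,2.01,.25):
    a=math.atan2(-.038,.027)+t; r=math.hypot(.038,.027)
    print(round(t,2),'slide x,z cm',round(-100*(r*math.cos(a)-.027),2),round(-100*(r*math.sin(a)+.038),2))
"
```

```text
t 3.48 pos [ 0.6782 -0.0178  0.038 ] F [-2.6  0.8  6.1] gap 0.0217 grip 32.9
slide [0.07 0.13 0.1 ] turn [ 0.01 -0.02  0.01]
0.0 slide x,z cm -0.0 -0.0
0.25 slide x,z cm -0.86 -0.79
0.5 slide x,z cm -1.49 -1.76
0.75 slide x,z cm -1.87 -2.86
1.0 slide x,z cm -1.96 -4.02
1.25 slide x,z cm -1.76 -5.16
1.5 slide x,z cm -1.28 -6.22
1.75 slide x,z cm -0.56 -7.13
2.0 slide x,z cm 0.37 -7.84
```

View pics/w2.png

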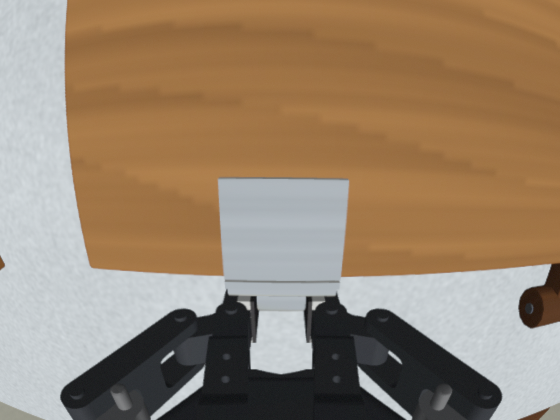

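The picture shows the fingers closed on the barrel ends at about (255–310,320). The gap of 21.7 mm matches the 22 mm barrel. Now I'll swing it along the arc.

Call:
carry_out --rows '[{"slide": [-0.46, 0, -0.37], "turn": [0, 0, 0], "gripper": -0.9}, {"slide": [-0.86, 0, -0.79], "turn": [0, 0, 0], "gripper": -0.9}, {"slide": [-1.2, 0, -1.26], "turn": [0, 0, 0], "gripper": -0.9}, {"slide": [-1.49, 0, -1.76], "turn": [0, 0, 0], "gripper": -0.9}, {"slide": [-1.71, 0, -2.3], "turn": [0, 0, 0], "gripper": -0.9}, {"slide": [-1.87, 0, -2.86], "turn": [0, 0, 0], "gripper": -0.9}, {"slide": [-1.95, 0, -3.45], "turn": [0, 0, 0], "gripper": -0.9}, {"slide": [-1.96, 0, -4.02], "turn": [0, 0, 0], "gripper": -0.9}]'

```text
clock: 4.2
position: [0.697, -0.0179, 0.0769]
tool_rot: [-0.002, -0.0, 1.0, -0.0]
wrist_force: [-5.3, -0.0, -2.5]
finger_gap: 0.0214
grip_force: 31.9
```

Call:
carry_out --rows '[{"slide": [0.07, 0, -0.58], "turn": [0, 0, 0], "gripper": -0.9}, {"slide": [0.2, 0, -1.14], "turn": [0, 0, 0], "gripper": -0.9}, {"slide": [0.42, 0, -1.68], "turn": [0, 0, 0], "gripper": -0.9}, {"slide": [0.68, 0, -2.2], "turn": [0, 0, 0], "gripper": -0.9}, {"slide": [1.02, 0, -2.67], "turn": [0, 0, 0], "gripper": -0.9}, {"slide": [1.4, 0, -3.11], "turn": [0, 0, 0], "gripper": -0.9}, {"slide": [1.85, 0, -3.49], "turn": [0, 0, 0], "gripper": -0.9}, {"slide": [2.33, 0, -3.82], "turn": [0, 0, 0], "gripper": -0.9}]'

```text
clock: 4.87
position: [0.6754, -0.0178, 0.1165]
tool_rot: [0.001, -0.0, 1.0, 0.0]
wrist_force: [-0.9, 1.4, -5.1]
finger_gap: 0.0212
grip_force: 31.6
```

Call:
carry_out --rows '[{"slide": [0, 0, 0], "turn": [0, 0, 0], "gripper": -0.9}, {"slide": [0, 0, 0], "turn": [0, 0, 0], "gripper": -0.7}, {"slide": [0, 0, 0], "turn": [0, 0, 0], "gripper": -0.4}, {"slide": [0, 0, 0], "turn": [0, 0, 0], "gripper": 0}, {"slide": [0, 0, 0], "turn": [0, 0, 0], "gripper": 0.2}, {"slide": [0, 0, 0], "turn": [0, 0, 0], "gripper": 0.2}, {"slide": [0, 0, -1], "turn": [0, 0, 0], "gripper": 0.2}, {"slide": [0, 0, -3], "turn": [0, 0, 0], "gripper": 0.2}]'

```text
clock: 5.53
position: [0.6731, -0.0177, 0.1438]
tool_rot: [-0.002, -0.0, 1.0, 0.0]
wrist_force: [-0.2, 1.4, 0.8]
finger_gap: 0.0513
grip_force: 0.0
```

```bash
python3 -c "
from h import *
goto([.673,.1136,.17])
s=read_camera('scene')
cv2.imwrite('pics/s2.png',cv2.resize(s[150:300,230:430],None,fx=4,fy=4,interpolation=2))"
```

```text
t 5.53 pos [ 0.6731 -0.0177  0.1438] F [-0.2  1.4  0.8] gap 0.0513 grip 0.0
slide [ 0.02 13.13 -2.61] turn [ 0.03 -0.27  0.01]
```

View pics/s2.png

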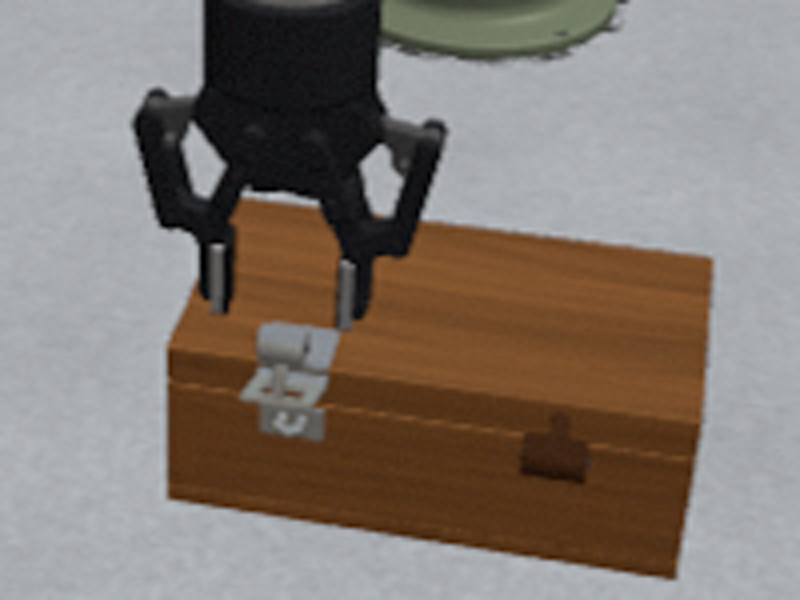

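The crop shows the hasp standing out past horizontal, its grip at (285,343), clear of the bare staple at (290,420). Next, the lid pull.

Call:
carry_out --rows '[{"slide": [0, 0.5, -2], "turn": [0, 0, 0], "gripper": 0.4}, {"slide": [0, 3.5, -2.9], "turn": [0, 0, 0], "gripper": 0.4}, {"slide": [0, 7, -2.9], "turn": [0, 0, 0], "gripper": 0.4}, {"slide": [0, 10, -2.9], "turn": [0, 0, 0], "gripper": 0.4}, {"slide": [0, 12.2, -2.9], "turn": [0, 0, 0], "gripper": 0.4}, {"slide": [0, 13.1, -2.9], "turn": [0, 0, 0], "gripper": 0.4}, {"slide": [0, 13.1, -2.9], "turn": [0, 0, 0], "gripper": 0.4}, {"slide": [0, 13.1, -2.9], "turn": [0, 0, 0], "gripper": 0.4}]'

```text
clock: 6.25
position: [0.675, 0.1128, 0.175]
tool_rot: [0.0, -0.0, 1.0, -0.0]
wrist_force: [1.3, -0.4, -0.5]
finger_gap: 0.0599
grip_force: 0.0
```

```bash
python3 -c "
from h import *
goto([.673,.113,.0705])
import math
r=math.hypot(.178,.011);a0=math.atan2(.011,.178)
for t in np.linspace(0,1.6,33): print(round(t,2),round(-100*(r*math.cos(a0+t)-.178),2),round(-100*(r*math.sin(a0+t)-.011),2),end=' | ')
"
```

```text
t 6.25 pos [0.675  0.1128 0.175 ] F [ 1.3 -0.4 -0.5] gap 0.0599 grip 0.0
slide [ 0.2   0.03 10.45] turn [-0.04  0.03  0.04]
0.0 -0.0 -0.0 | 0.05 0.08 -0.89 | 0.1 0.2 -1.77 | 0.15 0.36 -2.65 | 0.2 0.57 -3.51 | 0.25 0.83 -4.37 | 0.3 1.12 -5.21 | 0.35 1.46 -6.04 | 0.4 1.83 -6.84 | 0.45 2.25 -7.63 | 0.5 2.71 -8.4 | 0.55 3.2 -9.14 | 0.6 3.73 -9.86 | 0.65 4.3 -10.55 | 0.7 4.89 -11.21 | 0.75 5.53 -11.84 | 0.8 6.19 -12.44 | 0.85 6.88 -13.0 | 0.9 7.6 -13.53 | 0.95 8.34 -14.02 | 1.0 9.11 -14.47 | 1.05 9.9 -14.89 | 1.1 10.71 -15.26 | 1.15 11.53 -15.6 | 1.2 12.38 -15.89 | 1.25 13.23 -16.14 | 1.3 14.1 -16.35 | 1.35 14.97 -16.51 | 1.4 15.86 -16.63 | 1.45 16.75 -16.7 | 1.5 17.64 -16.73 | 1.55 18.53 -16.72 | 1.6 19.42 -16.66 |
```

Call:
carry_out --rows '[{"slide": [0.1, 0, 1.3], "turn": [0, 0, 0], "gripper": 0.2}, {"slide": [0.15, 0, 3.5], "turn": [0, 0, 0], "gripper": 0.2}, {"slide": [0.15, 0, 5.7], "turn": [0, 0, 0], "gripper": 0.2}, {"slide": [0.15, 0, 7.7], "turn": [0, 0, 0], "gripper": 0.2}, {"slide": [0.15, 0, 9.3], "turn": [0, 0, 0], "gripper": 0.2}, {"slide": [0.15, 0, 10.3], "turn": [0, 0, 0], "gripper": 0.2}, {"slide": [0.15, 0, 10.45], "turn": [0, 0, 0], "gripper": 0.2}, {"slide": [0.15, 0, 10.45], "turn": [0, 0, 0], "gripper": 0}]'

```text
clock: 6.92
position: [0.6731, 0.1119, 0.0699]
tool_rot: [-0.0, 0.001, 1.0, -0.0]
wrist_force: [-0.3, -0.5, 0.5]
finger_gap: 0.0431
grip_force: 0.0
```

Call:
carry_out --rows '[{"slide": [0, 0, 0], "turn": [0, 0, 0], "gripper": -0.2}, {"slide": [0, 0, 0], "turn": [0, 0, 0], "gripper": -0.4}, {"slide": [0, 0, 0], "turn": [0, 0, 0], "gripper": -0.6}, {"slide": [0, 0, 0], "turn": [0, 0, 0], "gripper": -0.7}, {"slide": [0, 0, 0], "turn": [0, 0, 0], "gripper": -0.7}, {"slide": [0, 0, 0], "turn": [0, 0, 0], "gripper": -0.7}, {"slide": [0, 0, 0], "turn": [0, 0, 0], "gripper": -0.7}, {"slide": [0, 0, 0], "turn": [0, 0, 0], "gripper": -0.7}]' --newtons 30

```text
clock: 7.58
position: [0.6744, 0.1123, 0.0717]
tool_rot: [0.001, 0.0, 1.0, -0.001]
wrist_force: [-0.6, -4.8, 6.2]
finger_gap: 0.0293
grip_force: 32.6
```

The gap of 29.3 mm matches the 30 mm pull, so I'll raise the lid.

Call:
carry_out --rows '[{"slide": [0.08, 0, -0.89], "turn": [0, 0, 0], "gripper": -0.7}, {"slide": [0.2, 0, -1.77], "turn": [0, 0, 0], "gripper": -0.7}, {"slide": [0.36, 0, -2.65], "turn": [0, 0, 0], "gripper": -0.7}, {"slide": [0.57, 0, -3.51], "turn": [0, 0, 0], "gripper": -0.7}, {"slide": [0.83, 0, -4.37], "turn": [0, 0, 0], "gripper": -0.7}, {"slide": [1.12, 0, -5.21], "turn": [0, 0, 0], "gripper": -0.7}, {"slide": [1.46, 0, -6.04], "turn": [0, 0, 0], "gripper": -0.7}, {"slide": [1.83, 0, -6.84], "turn": [0, 0, 0], "gripper": -0.7}]'

```text
clock: 8.25
position: [0.6565, 0.1125, 0.1391]
tool_rot: [0.002, 0.0, 1.0, -0.001]
wrist_force: [4.8, -4.2, -3.2]
finger_gap: 0.0293
grip_force: 31.6
```

Call:
carry_out --rows '[{"slide": [0.65, 0, -1.18], "turn": [0, 0, 0], "gripper": -0.7}, {"slide": [1.37, 0, -2.3], "turn": [0, 0, 0], "gripper": -0.7}, {"slide": [2.18, 0, -3.37], "turn": [0, 0, 0], "gripper": -0.7}, {"slide": [3.06, 0, -4.37], "turn": [0, 0, 0], "gripper": -0.7}, {"slide": [4.03, 0, -5.3], "turn": [0, 0, 0], "gripper": -0.7}, {"slide": [5.05, 0, -6.16], "turn": [0, 0, 0], "gripper": -0.7}, {"slide": [6.14, 0, -6.94], "turn": [0, 0, 0], "gripper": -0.7}, {"slide": [7.28, 0, -7.63], "turn": [0, 0, 0], "gripper": -0.7}]'

```text
clock: 8.92
position: [0.5839, 0.1132, 0.2164]
tool_rot: [0.003, -0.0, 1.0, 0.0]
wrist_force: [5.0, -2.7, 0.9]
finger_gap: 0.0295
grip_force: 32.0
```

```bash
python3 -c "
from h import *
p=np.array([.6741,0,.0712]); q=p+[-.0911,0,.1447]; goto(q+[0,.1125,0])
s=read_camera('scene')
cv2.imwrite('pics/s3.png',cv2.resize(s[100:300,220:440],None,fx=3,fy=3,interpolation=2))"
```

```text
t 8.92 pos [0.5839 0.1132 0.2164] F [ 5.  -2.7  0.9] gap 0.0295 grip 32.0
slide [ 0.09 -0.07  0.05] turn [0.01 0.29 0.  ]
```

View pics/s3.png

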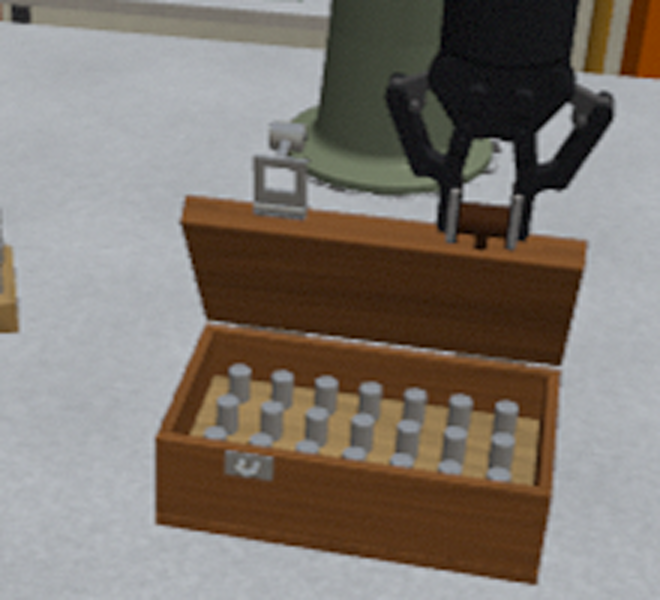

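The lid is up about 1 rad, the hasp stands clear at (283,170), and the pull is held at (482,220). Now to bring it upright.

Call:
carry_out --rows '[{"slide": [1.19, 0, -0.6], "turn": [0, 0, 0], "gripper": -0.7}, {"slide": [2.42, 0, -1.13], "turn": [0, 0, 0], "gripper": -0.7}, {"slide": [3.7, 0, -1.55], "turn": [0, 0, 0], "gripper": -0.7}, {"slide": [4.99, 0, -1.88], "turn": [0, 0, 0], "gripper": -0.7}, {"slide": [6.3, 0, -2.1], "turn": [0, 0, 0], "gripper": -0.7}, {"slide": [7.64, 0, -2.23], "turn": [0, 0, 0], "gripper": -0.7}, {"slide": [8.98, 0, -2.26], "turn": [0, 0, 0], "gripper": -0.7}, {"slide": [9.95, 0, -2.22], "turn": [0, 0, 0], "gripper": -0.7}]'

```text
clock: 9.63
position: [0.4838, 0.1141, 0.239]
tool_rot: [0.002, -0.0, 1.0, 0.001]
wrist_force: [1.4, 0.8, 8.0]
finger_gap: 0.0293
grip_force: 32.9
```

Call:
carry_out --rows '[{"slide": [0, 0, 0], "turn": [0, 0, 0], "gripper": -0.7}, {"slide": [0, 0, 0], "turn": [0, 0, 0], "gripper": -0.7}, {"slide": [0, 0, 0], "turn": [0, 0, 0], "gripper": -0.5}, {"slide": [0, 0, 0], "turn": [0, 0, 0], "gripper": -0.2}, {"slide": [0, 0, 0], "turn": [0, 0, 0], "gripper": 0.1}, {"slide": [0, 0, 0], "turn": [0, 0, 0], "gripper": 0.2}, {"slide": [0, 0, 0], "turn": [0, 0, 0], "gripper": 0.2}, {"slide": [0, 0, 0], "turn": [0, 0, 0], "gripper": 0.2}]'

```text
clock: 10.3
position: [0.4825, 0.1133, 0.2367]
tool_rot: [-0.0, -0.0, 1.0, 0.0]
wrist_force: [0.1, 0.1, 0.7]
finger_gap: 0.0513
grip_force: 0.0
```

Call:
carry_out --rows '[{"slide": [0, 0, -0.7], "turn": [0, 0, 0], "gripper": 0.2}, {"slide": [0, 0, -2], "turn": [0, 0, 0], "gripper": 0.2}, {"slide": [0, 0, -4], "turn": [0, 0, 0], "gripper": 0.2}, {"slide": [0, 0, -6], "turn": [0, 0, 0], "gripper": 0.2}, {"slide": [0, 0, -8], "turn": [0, 0, 0], "gripper": 0.2}, {"slide": [0, 0, -9], "turn": [0, 0, 0], "gripper": 0.2}, {"slide": [0, 0, -9], "turn": [0, 0, 0], "gripper": 0.2}, {"slide": [0, 0, -9], "turn": [0, 0, 0], "gripper": 0.2}]'

```text
clock: 10.97
position: [0.4829, 0.1131, 0.3271]
tool_rot: [0.0, -0.0, 1.0, 0.0]
wrist_force: [-0.7, -0.1, 0.1]
finger_gap: 0.0512
grip_force: 0.0
```

```bash
python3 -c "
from h import *
s=read_camera('scene');t=read_camera('top')
a=cv2.resize(s[60:300,190:440],(400,384)); b=cv2.resize(t[100:340,130:380],(400,384))
cv2.imwrite('pics/f.png',np.hstack([a,b])); print(sense()['position'],sense()['qd'].round(3))"
```

```text
[0.48204666 0.113024   0.32583865] [-0.     0.005 -0.007  0.002  0.    -0.   ]
```

View pics/f.png

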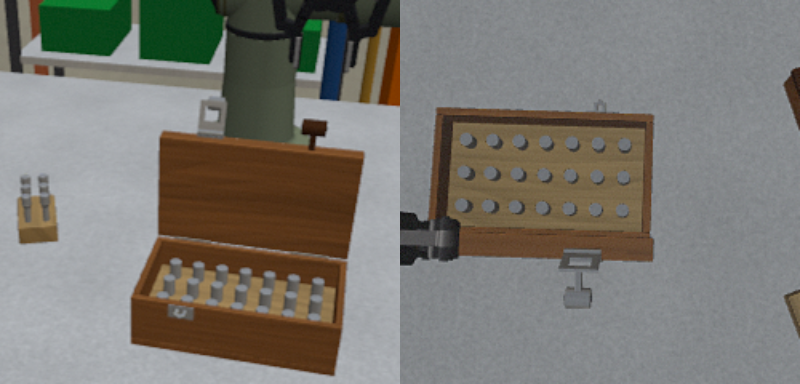

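The lid stands upright with its pull at (314,128), free of the gripper. The hasp is clear at (211,115), and the rack at (37,210) looks undisturbed. I'm handing the job in.

```bash
python3 -c "
from plant import *
print(close_job())"
```

```text
the job is handed in; nothing more can be done
None
```

I handed the job in at about 11 s: the hasp is off its staple and swung up past straight out, the lid stands upright with the gripper clear of it, and the collet rack looks untouched in the last picture.

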